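# Clear the filtration manifold: three funnels to the rack in the same order

### The arm

A 7-joint arm with a two-finger parallel gripper is mounted at the origin on the work surface. World frame = base frame: x ahead of the robot, y to its left, z up, the work surface at z = 0. Lengths are in m, angles in rad, forces in N, time in s.
With the tool pointing down it reaches from about 0.425 to 0.925 m from the base axis. Payload 6.8 kg.
Tool frame: the origin (TCP) lies between the finger pads; the fingertips stand 22 mm ahead of it and the grasp point (between the pads) lies 3 mm ahead of it; z points along the fingers, y is the line along which they close (so a half turn about z gives the same grasp; the last joint's range is limited). The gripper opens to 85 mm and grips with 20 to 120 N. Pads are 22 mm wide; open, the fingers measure 114 mm over their backs; the gripper's body (76 mm by 85 mm) begins 54 mm behind the grasp point. The pads swing forward as they close: fully open they stand 13 mm farther back than shut.
Start: joints at [1.063, 0.477, 0.022, 1.555, -0.011, 1.109, -0.083], TCP at [0.263, -0.622, 0.253] pointing down, gripper open.
Joint ranges: [-2.96, 2.96], [-0.34, 2.1], [-1.41, 1.46], [0.24, 2.44], [-1.37, 4.51], [0.17, 1.92], [-2.96, 2.96]. Speed limits (rad/s): [2.39, 2.39, 3.14, 3.14, 3.14, 3.14, 3.14].

### API

Orientations are given as a unit quaternion [w, x, y, z].
In Python, from station import bot gives the robot as it stands.
- The arm moves only by the tool servo_tool, never from a script. Its argument "motion" is a list that holds one entry, the list of rows, each a list of 5 numbers: the opening, from 0 (shut) to 1 (fully open), then the shift along the world's x, y, z each as a share of 0.04 m, from -1 to 1, then the turn about the world's z as a share of 0.12 rad, from -1 to 1. A call has 1 to 20 rows; each row shifts and turns the commanded pose from where the row before left it; what a row does not reach is not made up. A row lasts 1/10 s, in which the tool goes at most 50 mm and 8.59 degrees, less where a joint would pass 70% of its speed; a pose out of reach is approached as far as the arm can. A call with a number of a shift or a turn outside -1 to 1 is refused whole. A call with a gripper value outside its range is refused whole. The fingers move at their own pace and stop on an object; "newtons" is the grip in N (left out, the last holds). Time passes only in rows, so rows that do not move let the fingers close. It gives the time, the measured TCP pose, the force, the opening and the grip force at its end, in the units of the state.
- bot.get_obs(): the state, without advancing time (a new reading comes with each control period).
- bot.read_camera(name): name is "scene" or "top" or "wrist"; returns (picture, depth): 480x640x3 uint8, red, green, blue; 480x640 float32, m along the optical axis (not along the pixel's ray), 0 where there is no reading.
- bot.get_calibration(name): a dict with "fovy" (degrees; the focal length in pixels is half the picture's height over the tangent of half this angle, whatever the lens; pixels are square), "cx", "cy" (the principal point, pixels), "view" (4x4, takes a point from world to camera coordinates). Camera axes: x right, y down, z forward; pixel columns grow to the right and rows downward; lengths in m; the calibration is good to about 2 mm. A picture is of the moment at which its call begins: read the wrist's pose just before it. get_calibration takes no time and is no camera call; for the wrist camera it gives the pose at the moment of the call.
- bot.hand_in(): hands the job in; it is judged then, once.
The state is a dict: "t": time; "q": joint angles; "joint_vel": joint speeds; "joint_torque": joint torques, N m; "eef_pos": TCP position; "tool_rot": TCP orientation; "contact_force": force on the tool from outside, world axes, zero at the start; "torque": the same for the moment, N m; "gripper_width": opening from 0.0 (shut) to 1.0 (fully open); "grasp_force": force on a finger pad.
Only numpy, scipy, OpenCV 4.12 (cv2) and the standard library are available. Lean on these libraries where they do the work, as an engineer would, in place of code of your own. Each camera call takes 0.05 s, during which the arm holds its last target. There are 200 camera calls.

### The job

Filtering is finished: lift the three funnels off the vacuum manifold and stand them in the funnel rack in the same order, since only its place in the row tells which sample a funnel holds: the one nearest the robot goes in the rack's nearest hole, the middle one in the middle and the farthest in the farthest. Each must stand upright with its stem down through the hole and its cup seated on the plate; set them down gently, never tip or drop one, and leave the Petri dishes where they are.

Things in the scene. Friction and masses are not known exactly. Their poses are not given: they have to be found in the camera images.
- funnel_a: tall steel filter funnel: round open cup, straight upright wall, 56 mm outer diameter, 64 mm high, wall 3.5 mm, about 200 g; under it a stem tapering from 14 to 9 mm, reaching 32 mm below the cup's flat underside. Origin: on its axis at that underside (the face it stands on); z up, rim 64 mm above the origin. Starts upright in a manifold port.
- funnel_b: wide low white porcelain filter funnel: round open cup, straight upright wall, 62 mm outer diameter, 42 mm high, wall 3.5 mm, about 190 g; under it a stem tapering from 14 to 9 mm, reaching 32 mm below the cup's flat underside. Origin: on its axis at that underside (the face it stands on); z up, rim 42 mm above the origin. Starts upright in a manifold port.
- funnel_c: narrow white porcelain filter funnel: round open cup, straight upright wall, 45 mm outer diameter, 54 mm high, wall 3.5 mm, about 140 g; under it a stem tapering from 14 to 9 mm, reaching 32 mm below the cup's flat underside. Origin: on its axis at that underside (the face it stands on); z up, rim 54 mm above the origin. Starts upright in a manifold port.
- port_a: one of three alike ports in a row on the manifold (which letter is where varies): steel socket with black conical rubber stopper, 45 mm across the top, its conical bore (25 mm, narrowing to 18) holding a stem loosely. Fixed. Origin: on its axis at bench level; the stopper's top, on which the cup stands, is 100 mm above. funnel_a starts in it.
- port_b: one of three alike ports in a row on the manifold (which letter is where varies): steel socket with black conical rubber stopper, 45 mm across the top, its conical bore (25 mm, narrowing to 18) holding a stem loosely. Fixed. Origin: on its axis at bench level; the stopper's top, on which the cup stands, is 100 mm above. funnel_b starts in it.
- port_c: one of three alike ports in a row on the manifold (which letter is where varies): steel socket with black conical rubber stopper, 45 mm across the top, its conical bore (25 mm, narrowing to 18) holding a stem loosely. Fixed. Origin: on its axis at bench level; the stopper's top, on which the cup stands, is 100 mm above. funnel_c starts in it.
- manifold: vacuum filtration manifold: horizontal steel tube 280 mm long on two feet, brass hose barb on its far end, black stopcock handles along one side, three ports on top. Fixed, left or right of the rack. Origin: under its middle at bench level; x runs along the row away from the robot, up to 17 degrees askew. Ports at x = -80, 0, +80 mm, y = 0.
- rack: funnel rack: grey plastic plate 270 x 90 mm, 8 mm thick, its top 70 mm above the bench, on two end panels over a black drip tray, with three 28 mm holes in a row. Fixed, empty. Origin: under its middle at bench level; x along the row away from the robot, up to 17 degrees askew. Holes at x = -80, 0, +80 mm, y = 0. A cup's underside rests on the plate, its stem in the hole.
- dish_small: bystander: closed glass Petri dish, 60 mm diameter, 16 mm high, with a round filter paper, lying on the bench between manifold and rack; origin under its centre.
- dish_large: bystander: a second closed glass Petri dish, 64 mm diameter, 16 mm high, farther from the robot; origin under its centre.
Things that resemble listed ones, but are neither listed nor needed, are in the scene too. Leave any orange look-alike of the funnel_a alone.

How it is judged:
At the end, for the whole second after the job is handed in: Each funnel stands in the rack hole of the same number, counted from the robot, as its manifold port: axis within 11 mm of the hole centre along and across the rack, cup underside 66 to 75 mm above the bench, within 0.12 rad of upright, at rest, released (((x of port_a in the frame of manifold between -0.11 and -0.05 m and x of funnel_a in the frame of rack between -0.091 and -0.069 m) or (x of port_a in the frame of manifold between -0.03 and 0.03 m and x of funnel_a in the frame of rack between -0.011 and 0.011 m) or (x of port_a in the frame of manifold between 0.05 and 0.11 m and x of funnel_a in the frame of rack between 0.069 and 0.091 m)) and y of funnel_a in the frame of rack between -0.011 and 0.011 m and z of funnel_a in the frame of rack between 0.066 and 0.075 m and angle between each of funnel_a, funnel_b, funnel_c's own z axis and vertical below 0.12 rad and linear speed of each of funnel_a, funnel_b, funnel_c below 0.02 m/s and angular speed of each of funnel_a, funnel_b, funnel_c below 0.3 rad/s and ((x of port_b in the frame of manifold between -0.11 and -0.05 m and x of funnel_b in the frame of rack between -0.091 and -0.069 m) or (x of port_b in the frame of manifold between -0.03 and 0.03 m and x of funnel_b in the frame of rack between -0.011 and 0.011 m) or (x of port_b in the frame of manifold between 0.05 and 0.11 m and x of funnel_b in the frame of rack between 0.069 and 0.091 m)) and y of funnel_b in the frame of rack between -0.011 and 0.011 m and z of funnel_b in the frame of rack between 0.066 and 0.075 m and ((x of port_c in the frame of manifold between -0.11 and -0.05 m and x of funnel_c in the frame of rack between -0.091 and -0.069 m) or (x of port_c in the frame of manifold between -0.03 and 0.03 m and x of funnel_c in the frame of rack between -0.011 and 0.011 m) or (x of port_c in the frame of manifold between 0.05 and 0.11 m and x of funnel_c in the frame of rack between 0.069 and 0.091 m)) and y of funnel_c in the frame of rack between -0.011 and 0.011 m and z of funnel_c in the frame of rack between 0.066 and 0.075 m); the robot touches nothing.
It fails at once if a funnel is tipped more than 0.6 rad (34 degrees) (angle between any of funnel_a, funnel_b, funnel_c's own z axis and vertical above 0.6 rad).
It fails at once if a funnel is dropped (falls freely faster than 0.75 m/s, about 30 mm) ((contact force between the fingers and funnel_a below 0.05 N and linear speed of funnel_a above 0.75 m/s) or (contact force between the fingers and funnel_b below 0.05 N and linear speed of funnel_b above 0.75 m/s) or (contact force between the fingers and funnel_c below 0.05 N and linear speed of funnel_c above 0.75 m/s)).
It fails at once if a Petri dish is shifted by more than 30 mm (distance of any of dish_small, dish_large from where it was at the start of the episode above 0.03 m).
It also fails if it takes over 99 s, if anything falls off the work surface, if the arm or the gripper's body presses on something with over 40 N, if the wrist force passes 120 N, or if a joint passes its speed limit or range.

## Working session

There is one attempt and no reset: what is moved stays moved. The work goes in short steps, Python scripts to look and compute and a tool call to move; the robot and the scene stay as the last step left them, time stands still between calls to the robot, and variables do not carry over. Pictures are saved under pics/ and viewed, at most 14 in all, crops included, and the job is handed in when it is done.

Besides the shell and the picture viewer there is one more tool, called after "Call:" by a JSON object that holds its "fn" and its "kwargs", one argument or row to a line. servo_tool: Moves the arm, as the interface text tells. Shift numbers are shares of 0.04 m and turn numbers shares of 0.12 rad, none past 1 either way. Its arguments: {"type":"object","properties":{"motion":{"type":"array"},"newtons":{"type":"number"}},"required":["motion"]}

```bash
ls; mkdir -p pics; cat > h.py <<'E'
import numpy as np, cv2
from station import bot
def cloud(name):
    cal=bot.get_calibration(name); rgb,d=bot.read_camera(name)
    f=240/np.tan(np.radians(cal["fovy"])/2); v,u=np.mgrid[0:480,0:640]
    P=np.stack([(u-cal["cx"])/f*d,(v-cal["cy"])/f*d,d],-1)
    T=np.linalg.inv(np.array(cal["view"])); W=P@T[:3,:3].T+T[:3,3]; W[d<=0]=np.nan
    return rgb,W
def save(name,rgb): cv2.imwrite("pics/"+name,rgb[...,::-1])
E
python3 - <<'E'
from h import *
for n in("top","scene"):
    r,W=cloud(n); np.savez(n+".npz",r=r,W=W); save(n+"1.png",r)
    print(n,bot.get_calibration(n)["view"],bot.get_calibration(n)["fovy"])
o=bot.get_obs();print(o["t"],o["eef_pos"],o["tool_rot"],o["gripper_width"])
E
```

```text
pics
top [[-0.00828398 -0.99965272 -0.02501614 -0.00423949]
 [-0.99605069  0.01046052 -0.08816807  0.56806844]
 [ 0.08839913  0.02418696 -0.99579144  0.79022576]
 [ 0.          0.          0.          1.        ]] 54.64354494258318
scene [[-0.79404322  0.60785214  0.00333815  0.43657234]
 [ 0.40649907  0.53508073 -0.74057216 -0.14493057]
 [-0.45194455 -0.58668934 -0.67196855  1.01039594]
 [ 0.          0.          0.          1.        ]] 48.51708595472145
0.1 [ 0.26251584 -0.62129952  0.25239966] [-8.20525379e-04  9.80085867e-01  1.98572328e-01 -2.24266134e-04] 1.000260894254668
```

View pics/top1.png

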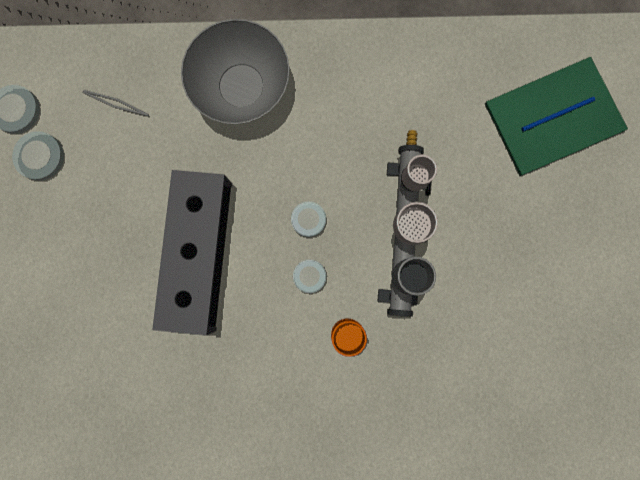

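View pics/scene1.png

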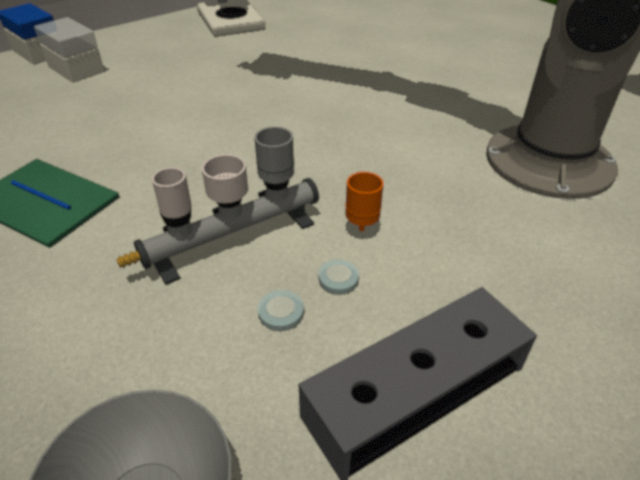

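The top view shows the rack on the left (holes near pixels (183,299), (189,251), (195,204)). The manifold is on the right, with the steel funnel nearest (416,276), the wide one in the middle (416,223) and the narrow one far (421,173). The orange decoy is at (349,338). Next I'll measure them.

```bash
cat > m.py <<'E'
from h import *
from scipy.optimize import least_squares
def circ(P):
    s=least_squares(lambda p:np.hypot(P[:,0]-p[0],P[:,1]-p[1])-p[2],[*P.mean(0),.028],loss="soft_l1",f_scale=.001); return s.x
def run(n):
    z=np.load(n+".npz");r,W=z["r"],z["W"].copy()
    cal=bot.get_calibration(n);V=np.array(cal["view"]);f=240/np.tan(np.radians(cal["fovy"])/2);T=np.linalg.inv(V)
    x,y,h=W[...,0],W[...,1],W[...,2]
    m=(h>.055)&(h<.09)&(y>.12)&(y<.45)&(x>.35)&(x<.75)
    print(n,"plate z",np.median(h[m]),m.sum())
    # holes : filled-contour gaps in plate mask
    k=m.astype(np.uint8)*255
    cs,hi=cv2.findContours(k,cv2.RETR_CCOMP,cv2.CHAIN_APPROX_NONE)
    for c,q in zip(cs,hi[0]):
        if q[3]>=0 and cv2.contourArea(c)>40:
            c=c[:,0];P=W[c[:,1],c[:,0]];print(" hole",circ(P[:,:2]),P[:,2].mean())
    for nm,z0,R in(("a",.164,.028),("b",.142,.031),("c",.154,.0225)):
        c0={"a":(.50,-.12),"b":(.58,-.12),"c":(.66,-.13)}[nm]
        k=(abs(h-z0)<.005)&(np.hypot(x-c0[0],y-c0[1])<.055)
        P=W[k];print(" ",nm,k.sum(),circ(P[:,:2]) if k.sum()>5 else "", P[:,2].mean())
    k=(h>.03)&(h<.2)&(y<0)&(y>-.3)&(x>.3)&(x<.8); P=W[k]; print(P.min(0),P.max(0))
    for nm,lo,hi_ in(("dishes",.008,.025),):
        k=((h>lo)&(h<hi_)&(y>-.03)&(y<.12)&(x>.4)&(x<.7)).astype(np.uint8)
        nn,l,s,c=cv2.connectedComponentsWithStats(k)
        for i in range(1,nn):
            if s[i,4]>100: print("  dish",s[i,4],W[l==i].mean(0))
run("top");run("scene")
E
python3 m.py
```

```text
top plate z 0.07019059223357887 8246
 hole [0.47527906 0.20737185 0.01443781] 0.06806794142528996
 hole [0.55456961 0.19921574 0.01443654] 0.0681501547737099
 hole [0.6340592  0.19128816 0.01441035] 0.06809632619096127
  a 189 [ 0.50850086 -0.15876784  0.02582912] 0.163367796238892
  b 161 [ 0.58906892 -0.16587045  0.02896011] 0.14129170393185905
  c 150 [ 0.6667796  -0.17308558  0.02040899] 0.15324169127915677
[ 0.38513452 -0.2116076   0.03113673] [ 0.76360611 -0.03609911  0.16758077]
  dish 984 [0.61415164 0.00151817 0.01574394]
  dish 882 [0.51232992 0.00054105 0.01576579]
scene plate z 0.07002389731616537 16636
 hole [0.63575226 0.18994985 0.0142059 ] 0.0669338099820306
 hole [0.5560724  0.1980436  0.01441598] 0.0666007512331484
 hole [0.47662653 0.20603129 0.01446604] 0.0667363008754399
  a 218 [ 0.51029072 -0.15983874  0.02574319] 0.16267920093476407
  b 251 [ 0.59033273 -0.16779359  0.03000399] 0.14084746455863897
  c 199 [ 0.66886297 -0.17389052  0.02045875] 0.15280872702370404
[ 0.3856376  -0.21417736  0.03009781] [ 0.76447376 -0.03647552  0.16575276]
  dish 1087 [0.51616344 0.00156255 0.0155299 ]
  dish 1456 [0.61783772 0.00308454 0.01562375]
```

Both cameras agree to within about 2 mm, with plate height 0.070, the rim heights and the 80 mm spacing all as they should be. I'll use these averages:

| Item | x | y |
|---|---|---|
| Funnel a | .5094 | -.1593 |
| Funnel b | .5897 | -.1668 |
| Funnel c | .6678 | -.1735 |
| Hole 1 | .476 | .2067 |
| Hole 2 | .5553 | .1986 |
| Hole 3 | .6349 | .1906 |

Now I'll move above funnel a.

Call:
{"fn": "servo_tool", "kwargs": {
  "motion": [
    [[1, 0.475, 0.8885, 0, -0.317], [1, 0.475, 0.8885, 0, -0.317], [1, 0.475, 0.8885, 0, -0.317], [1, 0.475, 0.8885, 0, -0.317], [1, 0.475, 0.8885, 0, -0.317], [1, 0.475, 0.8885, 0, -0.317], [1, 0.475, 0.8885, 0, -0.317], [1, 0.475, 0.8885, 0, -0.317], [1, 0.475, 0.8885, 0, -0.317], [1, 0.475, 0.8885, 0, -0.317], [1, 0.475, 0.8885, 0, -0.317], [1, 0.475, 0.8885, 0, -0.317], [1, 0.475, 0.8885, 0, -0.317], [1, 0, 0, 0, 0], [1, 0, 0, 0, 0], [1, 0, 0, 0, 0]]
  ],
  "newtons": 30
}}

```text
t: 1.7
eef_pos: [0.509, -0.161, 0.253]
tool_rot: [0.0, 0.999, -0.048, -0.0]
contact_force: [-0.4, 0.0, -0.5]
gripper_width: 0.999
grasp_force: 0.0
```

```bash
python3 - <<'E'
from h import *
import m
r,W=cloud("wrist");save("w1.png",r)
x,y,h=W[...,0],W[...,1],W[...,2]
for nm,z0,c0 in(("a",.164,(.5094,-.1593)),("b",.142,(.5897,-.1668))):
    k=(abs(h-z0)<.006)&(np.hypot(x-c0[0],y-c0[1])<.04);print(nm,k.sum(),m.circ(W[k][:,:2]) if k.sum()>9 else 0,W[k][:,2].mean())
E
```

```text
top plate z 0.07019059223357887 8246
 hole [0.47527906 0.20737185 0.01443781] 0.06806794142528996
 hole [0.55456961 0.19921574 0.01443654] 0.0681501547737099
 hole [0.6340592  0.19128816 0.01441035] 0.06809632619096127
  a 189 [ 0.50850086 -0.15876784  0.02582912] 0.163367796238892
  b 161 [ 0.58906892 -0.16587045  0.02896011] 0.14129170393185905
  c 150 [ 0.6667796  -0.17308558  0.02040899] 0.15324169127915677
[ 0.38513452 -0.2116076   0.03113673] [ 0.76360611 -0.03609911  0.16758077]
  dish 984 [0.61415164 0.00151817 0.01574394]
  dish 882 [0.51232992 0.00054105 0.01576579]
scene plate z 0.07002389731616537 16636
 hole [0.63575226 0.18994985 0.0142059 ] 0.0669338099820306
 hole [0.5560724  0.1980436  0.01441598] 0.0666007512331484
 hole [0.47662653 0.20603129 0.01446604] 0.0667363008754399
  a 218 [ 0.51029072 -0.15983874  0.02574319] 0.16267920093476407
  b 251 [ 0.59033273 -0.16779359  0.03000399] 0.14084746455863897
  c 199 [ 0.66886297 -0.17389052  0.02045875] 0.15280872702370404
[ 0.3856376  -0.21417736  0.03009781] [ 0.76447376 -0.03647552  0.16575276]
  dish 1087 [0.51616344 0.00156255 0.0155299 ]
  dish 1456 [0.61783772 0.00308454 0.01562375]
a 1716 [ 0.51053283 -0.16151659  0.02579521] 0.16344212693115662
b 1934 [ 0.59034255 -0.16835444  0.0286557 ] 0.141895340396019
```

View pics/w1.png

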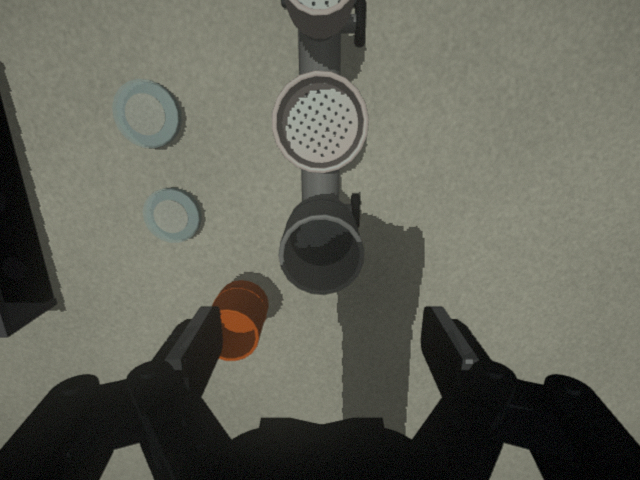

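The steel cup sits centred between the fingers (320,250), and the wrist fit agrees to about 1 mm. The orange decoy (240,320) is clear of the fingers. I'll descend and grip.

Call:
{"fn": "servo_tool", "kwargs": {
  "motion": [
    [[1, 0.04, -0.01, -0.4, 0], [1, 0, 0, -0.4, 0], [1, 0, 0, -0.4, 0], [1, 0, 0, -0.4, 0], [1, 0, 0, -0.4, 0], [1, 0, 0, -0.4, 0], [1, 0, 0, -0.4, 0], [1, 0, 0, 0, 0], [0.6, 0, 0, 0, 0], [0.3, 0, 0, 0, 0], [0.3, 0, 0, 0, 0], [0.3, 0, 0, 0, 0], [0.3, 0, 0, 0, 0], [0.3, 0, 0, 0, 0], [0.3, 0, 0, 0, 0]]
  ],
  "newtons": 30
}}

```text
t: 3.25
eef_pos: [0.5119, -0.1608, 0.1425]
tool_rot: [0.0, 0.999, -0.048, 0.001]
contact_force: [-2.4, -1.5, 6.3]
gripper_width: 0.643
grasp_force: 32.1
```

Call:
{"fn": "servo_tool", "kwargs": {
  "motion": [
    [[0.3, 0, 0, 0.15, 0], [0.3, 0, 0, 0.25, 0], [0.3, 0, 0, 0.25, 0], [0.3, 0, 0, 0.25, 0], [0.3, 0, 0, 0.25, 0], [0.3, 0, 0, 0.25, 0], [0.3, 0, 0, 0.1, 0], [0.3, 0, 0, 0, 0]]
  ]
}}

```text
t: 4.05
eef_pos: [0.5117, -0.1602, 0.2021]
tool_rot: [0.0, 0.999, -0.047, 0.001]
contact_force: [-0.7, 0.2, -2.3]
gripper_width: 0.644
grasp_force: 32.4
```

Call:
{"fn": "servo_tool", "kwargs": {
  "motion": [
    [[0.3, 0, 0.2, 0, 0], [0.3, -0.06, 0.4, 0, 0], [0.3, -0.06, 0.6, 0, 0], [0.3, -0.06, 0.6, 0, 0], [0.3, -0.06, 0.6, 0, 0], [0.3, -0.06, 0.6, 0, 0], [0.3, -0.06, 0.6, 0, 0], [0.3, -0.06, 0.6, 0, 0], [0.3, -0.06, 0.6, 0, 0], [0.3, -0.06, 0.6, 0, 0], [0.3, -0.06, 0.6, 0, 0], [0.3, -0.06, 0.6, 0, 0], [0.3, -0.06, 0.6, 0, 0], [0.3, -0.06, 0.6, 0, 0], [0.3, -0.03, 0.6, 0, -0.05], [0.3, 0, 0.6, 0, 0], [0.3, 0, 0.4, 0, 0], [0.3, 0, 0.2, 0, 0], [0.3, 0, 0, 0, 0], [0.3, 0, 0, 0, 0]]
  ]
}}

```text
t: 6.05
eef_pos: [0.4788, 0.2229, 0.2009]
tool_rot: [0.001, 0.999, -0.051, -0.0]
contact_force: [1.1, -0.1, -2.4]
gripper_width: 0.647
grasp_force: 32.4
```

Call:
{"fn": "servo_tool", "kwargs": {
  "motion": [
    [[0.3, -0.045, -0.2, 0, 0], [0.3, 0, -0.2, 0, 0], [0.3, 0, 0, 0, 0], [0.3, 0, 0, 0, 0]]
  ]
}}

```text
t: 6.45
eef_pos: [0.4774, 0.207, 0.2014]
tool_rot: [0.0, 0.999, -0.051, 0.0]
contact_force: [-0.3, -0.1, -1.7]
gripper_width: 0.644
grasp_force: 32.4
```

```bash
sed -i 's/^run("top").*/if __name__=="__main__": run("top");run("scene")/' m.py; python3 - <<'E'
from h import *
from m import circ
print(bot.get_obs()["eef_pos"])
for n in("wrist","scene"):
    r,W=cloud(n);save("c1%s.png"%n,r)
    x,y,h=W[...,0],W[...,1],W[...,2]
    k=(abs(h-.224)<.012)&(np.hypot(x-.476,y-.207)<.034);P=W[k]
    print(n,k.sum(),P.max(0),P[:,2].max()) if k.sum() else 0
    k=(h>np.percentile(P[:,2],95)-.006)&(np.hypot(x-.476,y-.207)<.034); print(circ(W[k][:,:2]))
E
```

```text
[0.47735258 0.20695836 0.2014242 ]
wrist 9479 [0.50387911 0.23793194 0.23599904] 0.23599903905622482
[0.47180123 0.20727271 0.02859088]
scene 1178 [0.50378943 0.24079336 0.23598886] 0.23598886297649335
[0.47135167 0.20922173 0.03043446]
```

View pics/c1scene.png

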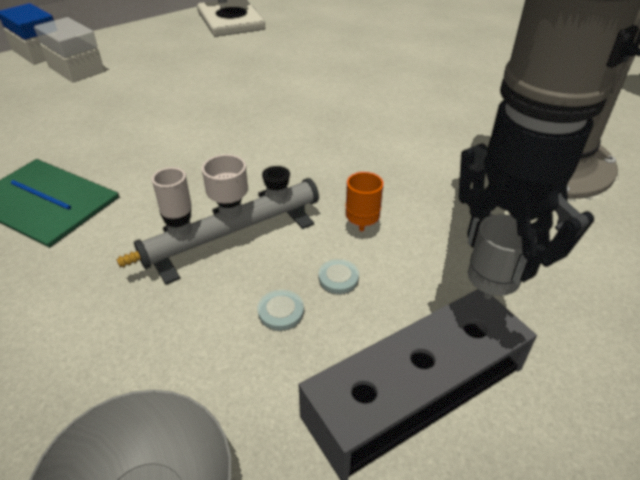

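The steel cup is held upright above hole 1 (500,255), and its port is empty. I'll lower it.

Call:
{"fn": "servo_tool", "kwargs": {
  "motion": [
    [[0.3, 0, 0, -0.2, 0], [0.3, 0, 0, -0.25, 0], [0.3, 0, 0, -0.25, 0], [0.3, 0, 0, -0.25, 0], [0.3, 0, 0, -0.25, 0], [0.3, 0, 0, -0.25, 0], [0.3, 0, 0, -0.25, 0], [0.3, 0, 0, -0.25, 0], [0.3, 0, 0, -0.1, 0], [0.3, 0, 0, -0.05, 0], [0.3, 0, 0, -0.05, 0], [0.3, 0, 0, 0, 0], [0.3, 0, 0, 0, 0]]
  ]
}}

```text
t: 7.85
eef_pos: [0.4774, 0.2079, 0.1156]
tool_rot: [-0.0, 0.999, -0.05, 0.0]
contact_force: [0.7, 0.1, -2.2]
gripper_width: 0.648
grasp_force: 32.4
```

Force shows no contact yet, so I'll creep down.

Call:
{"fn": "servo_tool", "kwargs": {
  "motion": [
    [[0.3, 0, 0, -0.04, 0], [0.3, 0, 0, -0.03, 0], [0.3, 0, 0, -0.03, 0], [0.3, 0, 0, 0, 0], [0.3, 0, 0, 0, 0]]
  ]
}}

```text
t: 8.35
eef_pos: [0.4773, 0.2079, 0.1124]
tool_rot: [0.0, 0.999, -0.05, 0.0]
contact_force: [-3.6, -1.7, 10.3]
gripper_width: 0.645
grasp_force: 33.3
```

Contact is made, so the cup is seated. I'll release and rise.

Call:
{"fn": "servo_tool", "kwargs": {
  "motion": [
    [[0.68, 0, 0, 0, 0], [0.72, 0, 0, 0, 0], [0.8, 0, 0, 0, 0], [1, 0, 0, 0, 0], [1, 0, 0, 0, 0], [1, 0, 0, 0, 0], [1, 0, 0, 0.3, 0], [1, 0, 0, 0.5, 0], [1, 0, 0, 0.7, 0], [1, 0, 0, 0.7, 0], [1, 0, 0, 0.7, 0], [1, 0, 0, 0.6, 0], [1, 0, 0, 0, 0]]
  ]
}}

```text
t: 9.65
eef_pos: [0.4789, 0.209, 0.2557]
tool_rot: [-0.002, 0.999, -0.05, 0.003]
contact_force: [0.5, -0.6, -0.0]
gripper_width: 0.999
grasp_force: 0.0
```

```bash
python3 - <<'E'
from h import *
from m import circ
print(bot.get_obs()["eef_pos"])
r,W=cloud("wrist");save("w2.png",r)
x,y,h=W[...,0],W[...,1],W[...,2]
k=(abs(h-.134)<.007)&(np.hypot(x-.476,y-.207)<.036);print(k.sum(),circ(W[k][:,:2]),W[k][:,2].mean())
E
```

```text
[0.47886153 0.2089878  0.25570055]
1353 [0.4760598  0.20753104 0.02579945] 0.13326097247488453
```

View pics/w2.png

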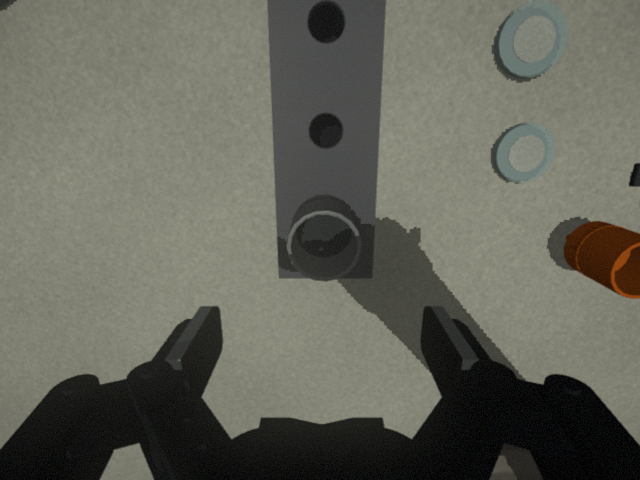

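Funnel a is seated in hole 1 (324,245), within 1 mm and at the correct height. Next is funnel b.

Call:
{"fn": "servo_tool", "kwargs": {
  "motion": [
    [[1, 0.2, -0.671, 0, 0], [1, 0.2, -0.671, 0, 0], [1, 0.2, -0.671, 0, 0], [1, 0.2, -0.671, 0, 0], [1, 0.2, -0.671, 0, 0], [1, 0.2, -0.671, 0, 0], [1, 0.2, -0.671, 0, 0], [1, 0.2, -0.671, 0, 0], [1, 0.2, -0.671, 0, 0], [1, 0.2, -0.671, 0, 0], [1, 0.2, -0.671, 0, 0], [1, 0.2, -0.671, 0, 0], [1, 0.2, -0.671, 0, 0], [1, 0.2, -0.671, 0, 0], [1, 0, 0, 0, 0.05], [1, 0, 0, 0, 0], [1, 0, 0, 0, 0]]
  ]
}}

```text
t: 11.4
eef_pos: [0.5888, -0.1664, 0.2507]
tool_rot: [-0.001, 0.999, -0.047, -0.001]
contact_force: [-0.7, 0.2, 0.3]
gripper_width: 1.002
grasp_force: 0.0
```

Call:
{"fn": "servo_tool", "kwargs": {
  "motion": [
    [[1, 0.03, -0.04, -0.43, 0], [1, 0, 0, -0.43, 0], [1, 0, 0, -0.43, 0], [1, 0, 0, -0.43, 0], [1, 0, 0, -0.43, 0], [1, 0, 0, -0.43, 0], [1, 0, 0, -0.4, 0], [1, 0, 0, 0, 0], [1, 0, 0, 0, 0], [0.6, 0, 0, 0, 0], [0.4, 0, 0, 0, 0], [0.4, 0, 0, 0, 0], [0.4, 0, 0, 0, 0], [0.4, 0, 0, 0, 0], [0.4, 0, 0, 0, 0]]
  ]
}}

```text
t: 12.9
eef_pos: [0.5912, -0.1693, 0.1336]
tool_rot: [-0.0, 0.999, -0.047, 0.001]
contact_force: [-0.7, 1.5, 6.8]
gripper_width: 0.713
grasp_force: 33.0
```

Call:
{"fn": "servo_tool", "kwargs": {
  "motion": [
    [[0.4, 0, 0, 0.15, 0], [0.4, 0, 0, 0.25, 0], [0.4, 0, 0, 0.25, 0], [0.4, 0, 0, 0.25, 0], [0.4, 0, 0, 0.25, 0], [0.4, 0, 0, 0.25, 0], [0.4, 0, 0, 0.25, 0], [0.4, 0, 0, 0.1, 0], [0.4, 0, 0, 0, 0]]
  ]
}}

```text
t: 13.8
eef_pos: [0.5908, -0.1696, 0.203]
tool_rot: [0.0, 0.999, -0.047, 0.001]
contact_force: [0.3, -0.3, -2.1]
gripper_width: 0.708
grasp_force: 33.4
```

Call:
{"fn": "servo_tool", "kwargs": {
  "motion": [
    [[0.4, 0, 0.2, 0, 0], [0.4, -0.06, 0.4, 0, 0], [0.4, -0.06, 0.6, 0, 0], [0.4, -0.06, 0.6, 0, 0], [0.4, -0.06, 0.6, 0, 0], [0.4, -0.06, 0.6, 0, 0], [0.4, -0.06, 0.6, 0, 0], [0.4, -0.06, 0.6, 0, 0], [0.4, -0.06, 0.6, 0, 0], [0.4, -0.06, 0.6, 0, 0], [0.4, -0.06, 0.6, 0, 0], [0.4, -0.06, 0.6, 0, 0], [0.4, -0.06, 0.6, 0, 0], [0.4, -0.06, 0.6, 0, 0], [0.4, -0.06, 0.6, 0, -0.05], [0.4, 0, 0.6, 0, 0], [0.4, 0, 0.2, 0, 0], [0.4, 0, 0, 0, 0], [0.4, 0, 0, 0, 0], [0.4, 0, 0, 0, 0]]
  ]
}}

```text
t: 15.8
eef_pos: [0.5569, 0.1967, 0.2019]
tool_rot: [0.001, 0.999, -0.051, -0.0]
contact_force: [-0.1, -0.3, -2.2]
gripper_width: 0.706
grasp_force: 33.4
```

Call:
{"fn": "servo_tool", "kwargs": {
  "motion": [
    [[0.4, -0.01, 0.04, -0.2, 0], [0.4, 0, 0, -0.25, 0], [0.4, 0, 0, -0.25, 0], [0.4, 0, 0, -0.25, 0], [0.4, 0, 0, -0.25, 0], [0.4, 0, 0, -0.25, 0], [0.4, 0, 0, -0.25, 0], [0.4, 0, 0, -0.25, 0], [0.4, 0, 0, -0.2, 0], [0.4, 0, 0, -0.1, 0], [0.4, 0, 0, -0.06, 0], [0.4, 0, 0, -0.04, 0], [0.4, 0, 0, 0, 0], [0.4, 0, 0, 0, 0]]
  ]
}}

```text
t: 17.2
eef_pos: [0.5566, 0.2002, 0.1084]
tool_rot: [-0.0, 0.999, -0.05, 0.0]
contact_force: [-1.4, 0.4, -0.9]
gripper_width: 0.713
grasp_force: 33.4
```

Call:
{"fn": "servo_tool", "kwargs": {
  "motion": [
    [[0.4, 0, -0.02, -0.04, 0], [0.4, 0, 0, -0.04, 0], [0.4, 0, 0, -0.04, 0], [0.4, 0, 0, -0.01, 0], [0.4, 0, 0, 0, 0], [0.4, 0, 0, 0, 0]]
  ]
}}

```text
t: 17.8
eef_pos: [0.5564, 0.1992, 0.1036]
tool_rot: [0.0, 0.999, -0.05, 0.0]
contact_force: [-2.2, -1.2, 5.6]
gripper_width: 0.707
grasp_force: 34.0
```

Call:
{"fn": "servo_tool", "kwargs": {
  "motion": [
    [[0.74, 0, 0, 0, 0], [0.78, 0, 0, 0, 0], [0.85, 0, 0, 0, 0], [1, 0, 0, 0, 0], [1, 0, 0, 0, 0], [1, 0, 0, 0, 0], [1, 0, 0, 0.3, 0], [1, 0, 0, 0.5, 0], [1, 0, 0, 0.7, 0], [1, 0, 0, 0.7, 0], [1, 0, 0, 0.7, 0], [1, 0, 0, 0.7, 0], [1, 0, 0, 0.1, 0], [1, 0, 0, 0, 0]]
  ]
}}

```text
t: 19.2
eef_pos: [0.5568, 0.1995, 0.2525]
tool_rot: [-0.001, 0.999, -0.05, 0.001]
contact_force: [0.3, 0.6, -1.2]
gripper_width: 0.997
grasp_force: 0.0
```

```bash
python3 - <<'E'
from h import *
from m import circ
print(bot.get_obs()["eef_pos"])
r,W=cloud("wrist")
x,y,h=W[...,0],W[...,1],W[...,2]
k=(abs(h-.112)<.007)&(np.hypot(x-.5553,y-.1986)<.036);print(k.sum(),circ(W[k][:,:2]),W[k][:,2].mean())
E
```

```text
[0.55680545 0.19950705 0.2524888 ]
1311 [0.55633855 0.19873223 0.02878735] 0.11130634552396543
```

Funnel b is seated in hole 2. Next is funnel c at about (.669, -.1745).

Call:
{"fn": "servo_tool", "kwargs": {
  "motion": [
    [[1, 0.2, -0.668, 0, 0], [1, 0.2, -0.668, 0, 0], [1, 0.2, -0.668, 0, 0], [1, 0.2, -0.668, 0, 0], [1, 0.2, -0.668, 0, 0], [1, 0.2, -0.668, 0, 0], [1, 0.2, -0.668, 0, 0], [1, 0.2, -0.668, 0, 0], [1, 0.2, -0.668, 0, 0], [1, 0.2, -0.668, 0, 0], [1, 0.2, -0.668, 0, 0], [1, 0.2, -0.668, 0, 0], [1, 0.2, -0.668, 0, 0], [1, 0.2, -0.668, 0, 0], [1, 0, 0, 0, 0.05], [1, 0, 0, 0, 0], [1, 0, 0, 0, 0]]
  ]
}}

```text
t: 20.95
eef_pos: [0.6679, -0.1732, 0.2498]
tool_rot: [-0.001, 0.999, -0.047, -0.001]
contact_force: [0.8, 0.0, 0.2]
gripper_width: 0.998
grasp_force: 0.0
```

```bash
python3 - <<'E'
from h import *
from m import circ
print(bot.get_obs()["eef_pos"])
r,W=cloud("wrist")
x,y,h=W[...,0],W[...,1],W[...,2]
k=(abs(h-.154)<.007)&(np.hypot(x-.669,y+.1745)<.03);print(k.sum(),circ(W[k][:,:2]),W[k][:,2].mean())
E
```

```text
[ 0.66791759 -0.17322979  0.24983527]
1336 [ 0.66952869 -0.1757098   0.02038922] 0.15317347359634972
```

Call:
{"fn": "servo_tool", "kwargs": {
  "motion": [
    [[1, 0.04, -0.06, -0.4, 0], [1, 0, 0, -0.4, 0], [1, 0, 0, -0.4, 0], [1, 0, 0, -0.4, 0], [1, 0, 0, -0.4, 0], [1, 0, 0, -0.4, 0], [1, 0, 0, -0.4, 0], [1, 0, 0, 0, 0], [1, 0, 0, 0, 0], [0.6, 0, 0, 0, 0], [0.2, 0, 0, 0, 0], [0.2, 0, 0, 0, 0], [0.2, 0, 0, 0, 0], [0.2, 0, 0, 0, 0], [0.2, 0, 0, 0, 0], [0.2, 0, 0, 0, 0]]
  ]
}}

```text
t: 22.6
eef_pos: [0.6706, -0.1772, 0.14]
tool_rot: [0.0, 0.999, -0.047, 0.001]
contact_force: [-0.9, 0.6, 6.6]
gripper_width: 0.524
grasp_force: 31.2
```

Call:
{"fn": "servo_tool", "kwargs": {
  "motion": [
    [[0.2, 0, 0, 0.15, 0], [0.2, 0, 0, 0.25, 0], [0.2, 0, 0, 0.25, 0], [0.2, 0, 0, 0.25, 0], [0.2, 0, 0, 0.25, 0], [0.2, 0, 0, 0.25, 0], [0.2, 0, 0, 0.25, 0], [0.2, 0, 0, 0.1, 0], [0.2, 0, 0, 0, 0]]
  ]
}}

```text
t: 23.5
eef_pos: [0.6703, -0.1773, 0.2099]
tool_rot: [0.0, 0.999, -0.047, 0.001]
contact_force: [-0.1, -0.5, -2.0]
gripper_width: 0.523
grasp_force: 30.9
```

Call:
{"fn": "servo_tool", "kwargs": {
  "motion": [
    [[0.2, 0, 0.2, 0, 0], [0.2, -0.06, 0.4, 0, 0], [0.2, -0.06, 0.6, 0, 0], [0.2, -0.06, 0.6, 0, 0], [0.2, -0.06, 0.6, 0, 0], [0.2, -0.06, 0.6, 0, 0], [0.2, -0.06, 0.6, 0, 0], [0.2, -0.06, 0.6, 0, 0], [0.2, -0.06, 0.6, 0, 0], [0.2, -0.06, 0.6, 0, 0], [0.2, -0.06, 0.6, 0, 0], [0.2, -0.06, 0.6, 0, 0], [0.2, -0.06, 0.6, 0, 0], [0.2, -0.06, 0.6, 0, 0], [0.2, -0.06, 0.6, 0, -0.05], [0.2, 0, 0.6, 0, 0], [0.2, 0, 0.2, 0, 0], [0.2, 0, 0, 0, 0], [0.2, 0, 0, 0, 0], [0.2, 0, 0, 0, 0]]
  ]
}}

```text
t: 25.5
eef_pos: [0.6366, 0.1888, 0.2087]
tool_rot: [0.001, 0.999, -0.051, -0.0]
contact_force: [-0.4, 0.9, -1.4]
gripper_width: 0.523
grasp_force: 30.9
```

Call:
{"fn": "servo_tool", "kwargs": {
  "motion": [
    [[0.2, -0.01, 0.04, -0.2, 0], [0.2, 0, 0, -0.25, 0], [0.2, 0, 0, -0.25, 0], [0.2, 0, 0, -0.25, 0], [0.2, 0, 0, -0.25, 0], [0.2, 0, 0, -0.25, 0], [0.2, 0, 0, -0.25, 0], [0.2, 0, 0, -0.25, 0], [0.2, 0, 0, -0.2, 0], [0.2, 0, 0, -0.1, 0], [0.2, 0, 0, -0.06, 0], [0.2, 0, 0, -0.04, 0], [0.2, 0, 0, 0, 0], [0.2, 0, 0, 0, 0]]
  ]
}}

```text
t: 26.9
eef_pos: [0.6362, 0.1925, 0.1153]
tool_rot: [-0.0, 0.999, -0.05, 0.0]
contact_force: [0.0, 0.2, -1.3]
gripper_width: 0.523
grasp_force: 30.9
```

Call:
{"fn": "servo_tool", "kwargs": {
  "motion": [
    [[0.2, 0, 0, -0.04, 0], [0.2, 0, 0, -0.04, 0], [0.2, 0, 0, -0.04, 0], [0.2, 0, 0, 0, 0], [0.2, 0, 0, 0, 0]]
  ]
}}

```text
t: 27.4
eef_pos: [0.636, 0.1924, 0.1101]
tool_rot: [0.0, 0.999, -0.05, 0.0]
contact_force: [-0.2, -0.3, -1.4]
gripper_width: 0.526
grasp_force: 31.0
```

Call:
{"fn": "servo_tool", "kwargs": {
  "motion": [
    [[0.2, 0, 0, -0.02, 0], [0.2, 0, 0, -0.01, 0], [0.2, 0, 0, 0, 0], [0.2, 0, 0, 0, 0]]
  ]
}}

```text
t: 27.8
eef_pos: [0.636, 0.1924, 0.11]
tool_rot: [0.0, 0.999, -0.05, 0.0]
contact_force: [-3.4, -0.8, 6.1]
gripper_width: 0.525
grasp_force: 31.6
```

Call:
{"fn": "servo_tool", "kwargs": {
  "motion": [
    [[0.56, 0, 0, 0, 0], [0.6, 0, 0, 0, 0], [0.7, 0, 0, 0, 0], [1, 0, 0, 0, 0], [1, 0, 0, 0, 0], [1, 0, 0, 0, 0], [1, 0, 0, 0.3, 0], [1, 0, 0, 0.5, 0], [1, 0, 0, 0.7, 0], [1, 0, 0, 0.7, 0], [1, 0, 0, 0.7, 0], [1, 0, 0, 0.7, 0], [1, 0, -0.5, 0, 0], [1, 0, -0.8, 0, 0], [1, 0, -0.8, 0, 0], [1, 0, -0.8, 0, 0], [1, 0, -0.8, 0, 0], [1, 0, -0.8, 0, 0], [1, 0, -0.4, 0, 0], [1, 0, 0, 0, 0]]
  ]
}}

```text
t: 29.8
eef_pos: [0.6361, -0.0066, 0.2536]
tool_rot: [0.001, 0.999, -0.053, 0.0]
contact_force: [-0.0, -0.6, -0.3]
gripper_width: 0.996
grasp_force: 0.0
```

```bash
python3 - <<'E'
from h import *
from m import circ
print(bot.get_obs()["eef_pos"])
for n in("scene","top"):
    r,W=cloud(n);save("end%s.png"%n,r)
    x,y,h=W[...,0],W[...,1],W[...,2]
    for z0,c in((.134,(.476,.207)),(.112,(.556,.199)),(.124,(.635,.191))):
        k=(abs(h-z0)<.006)&(np.hypot(x-c[0],y-c[1])<.036);print(n,k.sum(),circ(W[k][:,:2]) if k.sum()>9 else 0,W[k][:,2].mean())
E
```

```text
[ 0.63605912 -0.00663892  0.25359654]
scene 691 [0.47628105 0.20809195 0.02601964] 0.13234450265189227
scene 790 [0.55649194 0.19945083 0.02900569] 0.11051417803095016
scene 637 [0.63465745 0.19296193 0.02057818] 0.12261001836697398
top 322 [0.4742405  0.20866833 0.02598708] 0.1332506078678805
top 319 [0.5541877  0.19993064 0.02895581] 0.11125080175046567
top 234 [0.63234002 0.19320951 0.02055777] 0.12332956833875146
```

View pics/endscene.png

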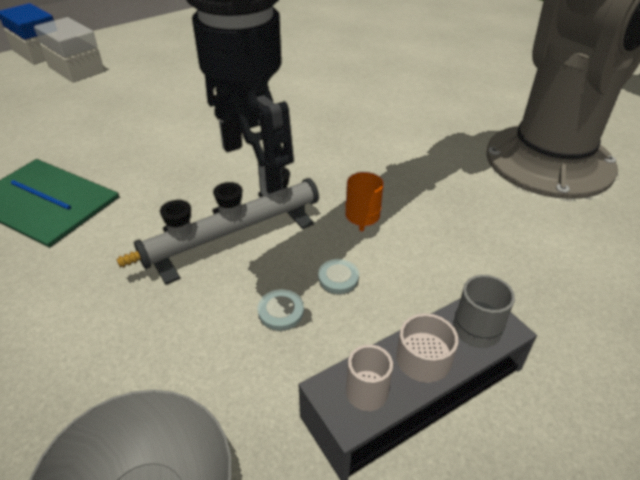

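All three stand seated in the rack in order (a at 485,305; b at 428,347; c at 370,375), within 3 mm of the hole centres. The dishes haven't moved and the gripper is clear.

```bash
python3 -c "
from station import bot
print(bot.hand_in())"
```

```text
the job is handed in; nothing more can be done
None
```

The job is handed in: all three funnels stand upright in the rack in their original order, each measured within about 3 mm of its hole centre; the hand-in returned no verdict.

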